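Open the double-door tea cabinet

ROBOT

A 6-joint arm with a two-finger parallel gripper is mounted at the origin on a cart in front of the work surface, level with it; the furniture and walls round the work are solid. World frame = base frame: x ahead of the robot, y to its left, z up, the work surface at z = 0. Lengths are in mm, angles in degrees, forces in N, time in s.
With the tool pointing down it reaches from about 300 to 850 mm from the base axis. Payload 4.2 kg.
Tool frame: the origin (TCP) lies midway between the tips of the shut fingers; the grasp point (between the pads) lies 19 mm behind it; z points along the fingers, y is the line along which they close (so a half turn about z gives the same grasp; the last joint's range is limited). The gripper opens to 91 mm and grips with 3 to 60 N. Pads are 32 mm wide; open, the fingers measure 118 mm over their backs; the gripper's body (76 mm by 178 mm) begins 60 mm behind the grasp point.
Start: joints at [67.953, 18.312, 89.639, -0, 72.044, -1.146], TCP at [205.142, 537.178, 213.976] pointing down, gripper open.
Joint ranges: [-177.97, 177.97], [-48.28, 115.42], [12.27, 149.76], [-77.06, 257.06], [2.81, 150.46], [-146.56, 146.56]. Speed limits (degrees/s): [147.25, 147.25, 180, 180, 180, 180].

INTERFACE

Orientations are given as [roll, pitch, yaw] about the fixed x, y, z axes, in that order (R = Rz(yaw) Ry(pitch) Rx(roll)).
In Python, from workcell import env, optics, workorder, telemetry gives the robot as it stands (env), with the cameras (optics), the job (workorder) and the readings (telemetry).
- The arm moves only by the tool run_rows, called after "Emit:" as name(argument=value, ...) on one line, values as JSON. Schema: {"type":"object","properties":{"motion":{"type":"array","items":{"type":"array","items":{"type":"array","items":{"type":"number"},"minItems":6,"maxItems":6},"minItems":1,"maxItems":8},"minItems":1,"maxItems":1},"jaw":{"type":"number"},"grip_force":{"type":"number"},"only":{"type":"string"},"quiet":{"type":"boolean"},"lines":{"type":"string"}},"required":["motion"],"additionalProperties":false}. motion is a list that holds a single list of rows (three levels of brackets), with 1 to 8 rows, each of 6 numbers: dx, dy, dz in shares of the most that a row can go, 1 being 50 mm, then a rotation vector rx, ry, rz in a scale on which 1.0 is 2 pi rad; each row shifts and turns the commanded pose from where the row before left it, along the tool's axes as they then stand; what a row does not reach is not made up. A row lasts 1/10 s, in which the tool goes at most 50 mm and 8.59 degrees, less where a joint would pass 70% of its speed; a pose out of reach is approached as far as the arm can. jaw is the finger opening in mm, set as the call begins (left out keeps the last). The fingers move at their own pace and stop on an object; grip_force is the grip in N (left out, the last holds). Time passes only in rows, so rows that do not move let the fingers close. The tool returns the time, the measured TCP pose, the force, the opening and the grip force at its end. only (a regular expression) keeps the lines of the reply that match it, lines (a string "A,B") keeps lines A to B, and quiet returns only ok. A shift or turn number past 1, either way, is cut back to 1. Input that does not fit is refused with a message, and nothing moves.
- telemetry.state(): the state, without advancing time (a new reading comes with each control period).
- optics.grab_frame(name): name is "scene" or "top" or "wrist"; returns the picture (480x640x3 uint8, blue, green, red); there is no depth.
- optics.camera_model(name): a dict with "fx", "fy", "cx", "cy" (pixels), "D" ([k1, k2, p1, p2, k3] as OpenCV has them; the pictures are not rectified), "T" (4x4, takes a point from camera to world coordinates). Camera axes: x right, y up, looking along -z (the intrinsics and any distortion apply to the point x, -y, -z); pixel columns grow to the right and rows downward; lengths in mm; the calibration is good to about 2 mm. A picture is of the moment at which its call begins: read the wrist's pose just before it. camera_model takes no time and is no camera call; for the wrist camera it gives the pose at the moment of the call.
- workorder.job_done(): hands the job in; it is judged then, once.
The state is a dict: "time_s": time; "qpos": joint angles; "qvel": joint speeds; "effort": joint torques, N m; "ee_pos": TCP position; "ee_rot": TCP orientation; "force": force on the tool from outside, world axes, zero at the start; "torque": the same for the moment, N m; "gripper_width": finger opening in mm; "gripper_force": force on a finger pad.
Only numpy, scipy, OpenCV 4.12 (cv2) and the standard library are available. Lean on these libraries where they do the work, as an engineer would, in place of code of your own. Each camera call takes 0.05 s, during which the arm holds its last target. There are 200 camera calls.

TASK

Open the small glass-fronted tea cabinet for breakfast: turn the steel catch on its top fully aside, swing the left leaf (the one whose edge strip overlaps the other) wide open, about square to the cabinet, and only then swing the right leaf wide open too. Leave the catch turned aside and both leaves standing open, and do not shift or tip the cup on top or the other things on the worktop.

Things in the scene. Friction and masses are not known exactly. Their poses are not given: they have to be found in the camera images.
- cabinet: dark wooden cabinet fixed to the worktop, 110 deep (x) x 300 wide (y) x 180 high mm; origin: centre of its underside. Its own -x is the front, +y is its left (left leaf), z up; its place and yaw vary. Inside it are two tea boxes and a cup, fixed.
- leaf_left (a joint): opening angle of the left leaf, rad: 0 shut, 1.57 square to the front, 1.75 stop. From above it opens clockwise, its free edge swinging out to the front, then to the left. A 5 mm strip on its free edge overlaps the right leaf's front by 12 mm, so the right leaf cannot open before it. With the catch on it moves only about 0.04. Slightly stiff (0.06 N m), stays where it is left.
- leaf_right (a joint): opening angle of the right leaf, rad, mirror image of the left (no strip): 0 shut, 1.57 square, 1.75 stop; from above it opens anticlockwise; 0.06 N m of friction, stays where it is left.
- leaf_left_handle (a point): grip point on the left leaf's handle, an upright round steel bar 11 mm thick and 77 mm long, its axis 35 mm off the leaf's front and 108 mm from the hinge line (42 mm left of the cabinet's middle when shut). The point lies on the bar's axis, 153 mm above the worktop; the bar ends 173 mm above the worktop. Its axes turn with the leaf (shut: those of the cabinet).
- leaf_right_handle (a point): the same point on the right leaf's handle, 42 mm right of the middle when shut.
- leaf_left_hinge (a point): point on the left leaf's upright hinge axis, at the cabinet's left front edge, 153 mm above the worktop. The leaf: a glazed wooden frame 14 mm thick, 147 mm wide, from 30 to 176 mm above the worktop, its front face 55 mm in front of the cabinet's centre.
- leaf_right_hinge (a point): point on the right leaf's upright hinge axis, at the cabinet's right front edge, 153 mm above the worktop; leaf of the same size as the left.
- catch (a joint): angle of the steel catch, rad: 0 to 0.1 latched (bar points to the cabinet's front, its turned-down nose in front of the striker, a 10 mm wide steel tab on the left leaf's top edge), 1.6 stop (bar points to the cabinet's left). From above it turns clockwise to open; clear of the striker from about 0.4. Friction 0.06 N m, stays where it is left.
- catch_tab (a point): middle of the catch's upright thumb tab, 30 mm from the pivot: steel plate 9 mm thick (across the bar), 22 mm long (along the bar), 203 to 234 mm above the worktop; the point is 224 mm above the worktop. Its -x axis points outward along the bar. The bar is 16 mm wide, 5 mm thick, its nose ends 45 mm from the pivot.
- catch_pivot (a point): point on the catch's upright pivot axis, 224 mm above the worktop; on the cabinet's top, 85 mm left of the cabinet's middle and 41 mm behind the leaves' front face.
- top_cup: white porcelain cup upside down, 58x76x61 mm, loose on the cabinet's top at its right rear; origin: centre of its underside
- creamer: small steel milk jug, 58x85x68 mm, loose on the worktop in front of the cabinet, outside the leaves' swing; origin: centre of its underside
- tea_box: red card box of tea sachets standing upright, 60x58x122 mm, loose, left of the middle near the robot; origin: centre of its underside
- tumbler: clear tumbler upside down, 62x62x119 mm, fixed, right of the cabinet; origin: centre of its underside
- saucers: stack of white saucers, 104x104x54 mm, fixed, at the left; origin: centre of its underside
- spoon_pot: metal pot with spoons, 95x105x183 mm, fixed, at the left; origin: centre of its underside

How it is judged (in metres and radians):
On the way, in this order (a step that is already met when the one before it is completed fails the run):
1. the catch is turned aside (more than 0.7 rad) with both leaves still shut (value of joint catch above 0.7 rad and value of joint each of leaf_left, leaf_right below 0.2 rad), for 0.1 s.
2. the left leaf is wide open (more than 1.2 rad) while the right leaf is still shut (less than 0.2 rad) (value of joint leaf_left above 1.2 rad and value of joint leaf_right below 0.2 rad), for 0.1 s.
At the end, for the whole second after the job is handed in: Both leaves stand open by more than 1.2 rad (69 degrees) and the catch is turned aside by more than 0.7 rad, all at rest; the cup on the cabinet, jug and the loose tea box are upright (within 0.35 rad) and within 40 mm of where they started (value of joint each of leaf_left, leaf_right above 1.2 rad and value of joint catch above 0.7 rad and velocity of joint leaf_left between -0.05 and 0.05 rad/s and velocity of joint leaf_right between -0.05 and 0.05 rad/s and velocity of joint catch between -0.05 and 0.05 rad/s and distance of each of top_cup, creamer, tea_box from where it was at the start of the episode below 0.04 m and angle between each of top_cup, creamer, tea_box's own z axis and vertical below 0.35 rad); the robot touches nothing.
It fails at once if the cup on the cabinet is shifted more than 40 mm or tipped more than 0.35 rad (distance of top_cup from where it was at the start of the episode above 0.04 m or angle between top_cup's own z axis and vertical above 0.35 rad).
It fails at once if the milk jug is shifted more than 40 mm or tipped more than 0.35 rad (distance of creamer from where it was at the start of the episode above 0.04 m or angle between creamer's own z axis and vertical above 0.35 rad).
It fails at once if the loose tea box is shifted more than 40 mm or tipped more than 0.35 rad (distance of tea_box from where it was at the start of the episode above 0.04 m or angle between tea_box's own z axis and vertical above 0.35 rad).
It also fails if it takes over 64 s, if anything falls off the work surface, if the arm or the gripper's body presses on something with over 40 N, if the wrist force passes 120 N, or if a joint passes its speed limit or range.

## Working session

There is one attempt and no reset: what is moved stays moved. The work goes in short steps, Python scripts to look and compute and a tool call to move; the robot and the scene stay as the last step left them, time stands still between calls to the robot, and variables do not carry over. Pictures are saved under pics/ and viewed, at most 10 in all, crops included, and the job is handed in when it is done.

```bash
ls; mkdir -p pics; python3 - <<'E'
from workcell import env, optics, workorder, telemetry
import cv2
for n in ("scene","top"):
    cv2.imwrite(f"pics/{n}0.png",optics.grab_frame(n))
    m=optics.camera_model(n);print(n,m)
print(telemetry.state())
E
```

```text
pics
workcell.py
scene {'fx': 478.1892559797098, 'fy': 478.1892559797098, 'cx': 321.3180425231149, 'cy': 241.77528433536358, 'D': array([-0.07925017,  0.        ,  0.        ,  0.        ,  0.        ]), 'T': array([[ 4.21770581e-01,  6.97723627e-01, -5.79043450e-01,
        -2.99471598e+02],
       [-9.06685326e-01,  3.28494090e-01, -2.64600365e-01,
        -3.13542442e+02],
       [ 5.59442510e-03,  6.36610849e-01,  7.71164917e-01,
         1.27681755e+03],
       [ 0.00000000e+00,  0.00000000e+00,  0.00000000e+00,
         1.00000000e+00]])}
top {'fx': 485.00987203691517, 'fy': 485.00987203691517, 'cx': 324.8679152343999, 'cy': 237.53240960441653, 'D': array([-0.13297328,  0.        ,  0.        ,  0.        ,  0.        ]), 'T': array([[ 2.39699151e-02,  9.96265347e-01, -8.29505959e-02,
         4.10307164e+02],
       [-9.99690220e-01,  2.44429171e-02,  4.69124523e-03,
         7.06691332e+01],
       [ 6.70127960e-03,  8.28124507e-02,  9.96542619e-01,
         1.54981583e+03],
       [ 0.00000000e+00,  0.00000000e+00,  0.00000000e+00,
         1.00000000e+00]])}
{'time_s': 0.1, 'qpos': array([ 6.79543542e+01,  1.83473838e+01,  8.97008389e+01, -1.17522296e-03,
        7.20432411e+01, -1.14675422e+00]), 'qvel': array([-0.00502372, -0.05748873, -0.22687359, -0.06479346, -0.02664856,
        0.04615182]), 'effort': array([-7.56268237e-04, -4.13336957e+01, -2.32509184e+01,  7.27550942e-02,
        4.23141033e-02, -4.64608047e-05]), 'ee_pos': array([204.95417667, 536.73914783, 213.20066736]), 'ee_rot': array([-1.79908532e+02, -7.13318894e-04,  1.59101471e+02]), 'force': array([ 0.17584187, -0.24327161,  0.55714857]), 'torque': array([ 0.00419727, -0.05563108,  0.00410185]), 'gripper_force': 0.0, 'gripper_width': 91.20327310433198}
```

View pics/scene0.png

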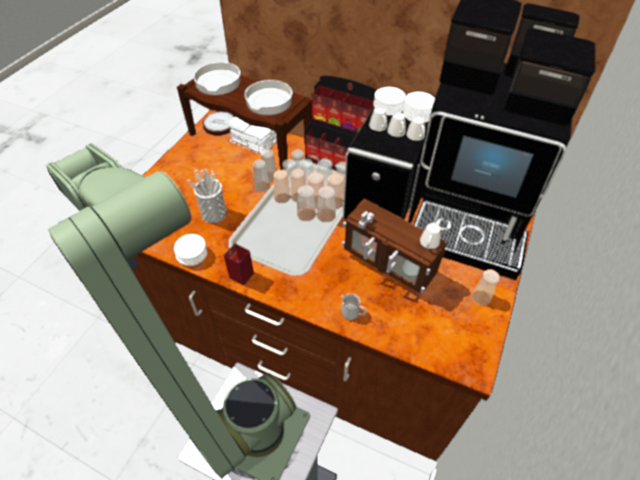

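View pics/top0.png

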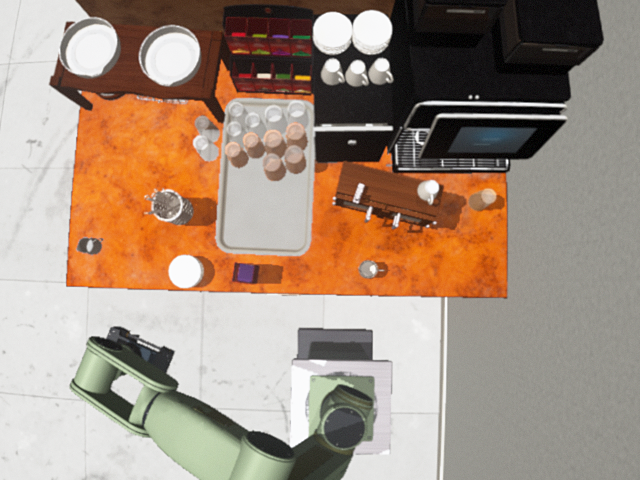

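The scene view shows the cabinet near (395,245), the jug at (350,305) and the tea box at (238,265). In the top view the cabinet runs from about (335,165) to (440,225), with the catch at (358,192). I'll enlarge both.

```bash
python3 - <<'E'
import cv2,numpy as np
a=cv2.imread("pics/top0.png")[150:290,320:510];b=cv2.imread("pics/scene0.png")[190:330,330:510]
a=cv2.resize(a,None,fx=4,fy=4,interpolation=cv2.INTER_CUBIC)
b=cv2.resize(b,None,fx=4,fy=4,interpolation=cv2.INTER_CUBIC)
cv2.imwrite("pics/ta.png",a);cv2.imwrite("pics/sb.png",b)
E
```

```text
(no output)
```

View pics/ta.png

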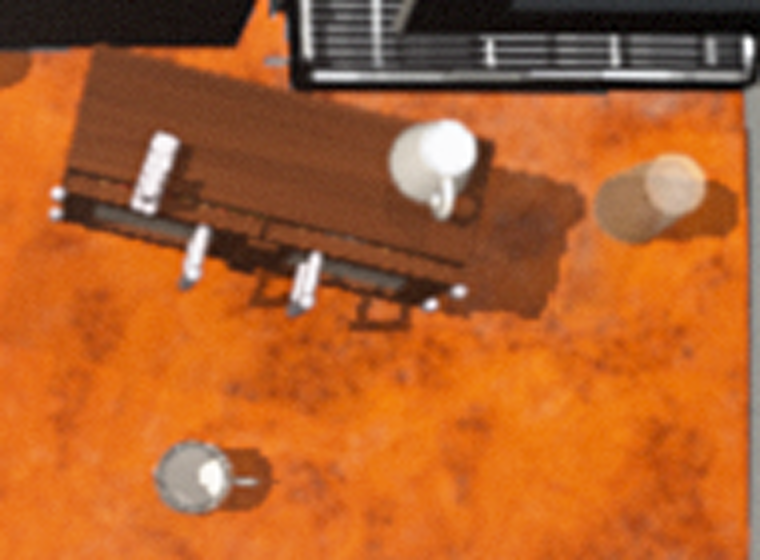

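View pics/sb.png

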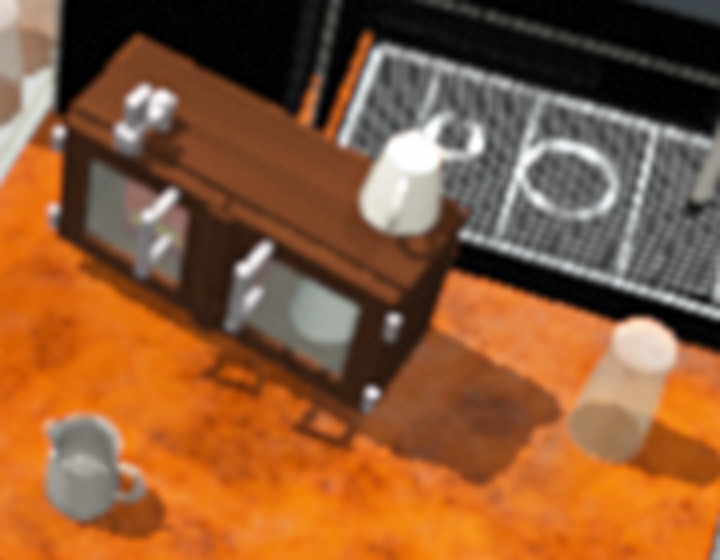

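The crops show the catch on the left of the cabinet top, latched and pointing to the front. Both handle bars and the hinge knobs are visible, the cup is at the right rear, and the jug is well in front. I'll fit the cabinet pose from the points picked in both views.

```bash
cat > h.py <<'E'
import numpy as np,cv2
from workcell import env, optics, workorder, telemetry
from scipy.spatial.transform import Rotation as R
def proj(n,P):
    m=optics.camera_model(n);T=np.linalg.inv(m['T']);p=(T[:3,:3]@np.atleast_2d(P).T).T+T[:3,3]
    p=p*[1,-1,-1];K=np.array([[m['fx'],0,m['cx']],[0,m['fy'],m['cy']],[0,0,1]])
    return cv2.projectPoints(p,np.zeros(3),np.zeros(3),K,m['D'])[0][:,0]
def onz(n,uv,z):
    m=optics.camera_model(n);K=np.array([[m['fx'],0,m['cx']],[0,m['fy'],m['cy']],[0,0,1]])
    q=cv2.undistortPoints(np.array([[uv]],float),K,m['D'])[0,0];d=m['T'][:3,:3]@[q[0],-q[1],-1];o=m['T'][:3,3]
    return o+d*(z-o[2])/d[2]
def cab(c,P):
    P=np.atleast_2d(np.array(P,float));a=np.radians(c[2]);r=np.array([[np.cos(a),-np.sin(a)],[np.sin(a),np.cos(a)]])
    return np.c_[P[:,:2]@r.T+c[:2],P[:,2]]
E
cat > fit.py <<'E'
from h import *
from scipy.optimize import least_squares
top=[((55,150,180),(98,47)),((55,-150,180),(493,140)),((-90,42,96),(185,285)),((-90,-42,96),(297,312)),((-90,42,173),(196,268)),((-90,-42,173),(308,295))]
sc=[((55,150,180),(140,38)),((55,-150,180),(467,212)),((-90,42,173),(148,208)),((-90,-42,173),(240,262)),((-90,42,96),(143,275)),((-90,-42,96),(235,327))]
A=np.array([np.array(b)/4+[320,150] for _,b in top]);B=np.array([np.array(b)/4+[330,190] for _,b in sc])
f=lambda c:np.r_[proj("top",cab(c,[a for a,_ in top]))-A,proj("scene",cab(c,[a for a,_ in sc]))-B]
s=least_squares(lambda c:f(c).ravel(),[620,0,-15],loss='soft_l1');print(s.x);print(f(s.x).round(1))
c=s.x
for n,o in(("top",(320,150)),("scene",(330,190))):
    print(n,((proj(n,cab(c,[(-14,85,203),(-44,85,234),(-55,150,153),(-55,-150,153)]))-o)*4).round())
for n,p in dict(piv=(-14,85,224),tab=(-44,85,224),hl=(-55,150,153),hr=(-55,-150,153),gl=(-90,42,153),gr=(-90,-42,153)).items(): print(n,cab(c,[p])[0].round(1))
print('jug',onz("top",(320+193/4,150+480/4),60), 'cup',onz("top",(320+447/4,150+148/4),241),'tum',onz("top",(320+675/4,150+185/4),119),'tea',onz("top",(246,272),122))
E
python3 fit.py
```

```text
[ 663.27590208 -120.79574817  -12.37243854]
[[-0.3 -1.5]
 [ 1.6  0.2]
 [ 0.2 -0.2]
 [-0.9 -0.3]
 [-0.1  0.9]
 [ 0.3  1.1]
 [-0.5 -1.4]
 [ 0.6 -1.2]
 [ 0.2  0.7]
 [ 1.   0.8]
 [-0.6 -0.3]
 [-0.8 -0. ]]
top [[165. 148.]
 [159. 181.]
 [ 60. 194.]
 [458. 291.]]
scene [[160.  99.]
 [141.  94.]
 [ 57. 135.]
 [391. 323.]]
piv [667.8 -34.8 224. ]
tab [638.5 -28.3 224. ]
hl [641.7  37.5 153. ]
hr [ 577.4 -255.5  153. ]
gl [584.4 -60.5 153. ]
gr [ 566.4 -142.5  153. ]
jug [437.52238099 -71.98713231  60.        ] cup [ 666.29019184 -226.83953198  241.        ] tum [ 667.49651638 -431.02435694  119.        ] tea [421.59779416 293.77977574 122.        ]
```

```bash
cat >> h.py <<'E'
C=np.array([663.28,-120.80,-12.37])
def to(p,dyaw):
    """tool-axes shift to the cabinet-frame TCP point p, tool down, yaw = cabinet yaw+dyaw; rotvec too"""
    s=telemetry.state();r=R.from_euler('xyz',s['ee_rot'],degrees=True)
    t=R.from_euler('xyz',[180,0,C[2]+dyaw],degrees=True)
    print('shift',r.inv().apply(cab(C,[p])[0]-s['ee_pos']).round(1),'rot',(r.inv()*t).as_rotvec(degrees=True).round(1),'F',s['force'].round(1),'q',s['qpos'].round(0),'t',s['time_s'])
def where():
    s=telemetry.state();a=np.radians(C[2]);d=s['ee_pos'][:2]-C[:2]
    print('cab',round(d[0]*np.cos(a)+d[1]*np.sin(a),1),round(-d[0]*np.sin(a)+d[1]*np.cos(a),1),s['ee_pos'][2].round(1),'yaw',(s['ee_rot'][2]-C[2]).round(1),'F',s['force'].round(1),'t',s['time_s'])
E
python3 -c "
from h import *
to((-47,53,280),180)"
```

```text
shift [-608.4 -405.5  -66.2] rot [-0.1 -0.  -8.5] F [ 0.2 -0.2  0.6] q [68. 18. 90. -0. 72. -1.] t 0.1
```

The rows are not in the units I measure in: shifts go in shares of 50 mm and turns go in shares of 2 pi rad. I convert before sending: -36 mm is -0.72, -33 mm is -0.66.

Emit:
run_rows(motion=[[[0, 0, -0.66, 0, 0, 0], [0, 0, -0.66, 0, 0, 0], [-0.6, -0.4, 0, 0, 0, 0], [-0.72, -0.48, 0, 0, 0, 0], [-0.72, -0.48, 0, 0, 0, 0], [-0.72, -0.48, 0, 0, 0, 0], [-0.72, -0.48, 0, 0, 0, 0], [-0.72, -0.48, 0, 0, 0, 0]]], jaw=0, grip_force=20)

```text
time_s: 0.9
ee_pos: [351.9, 329.8, 279.7]
ee_rot: [-180.0, -0.0, 159.1]
force: [0.9, 0.3, 0.4]
gripper_width: 29.6
gripper_force: 0.0
```

Emit:
run_rows(motion=[[[-0.72, -0.48, 0, 0, 0, 0], [-0.72, -0.48, 0, 0, 0, 0], [-0.72, -0.48, 0, 0, 0, 0], [-0.72, -0.48, 0, 0, 0, 0], [-0.72, -0.48, 0, 0, 0, 0], [-0.72, -0.48, 0, 0, 0, 0], [-0.72, -0.48, 0, 0, 0, 0], [-0.72, -0.48, 0, 0, 0, 0]]])

```text
time_s: 1.7
ee_pos: [552.5, 47.7, 279.6]
ee_rot: [-180.0, -0.0, 159.1]
force: [1.5, 1.1, 0.2]
gripper_width: 0.5
gripper_force: 0.0
```

```bash
python3 -c "
from h import *
to((-47,53,280),180)"
```

```text
shift [-109.3  -72.4   -0.5] rot [ 0.  -0.  -8.5] F [1.5 1.1 0.2] q [  4.  15.  86.   0.  80. -65.] t 1.7
```

To row units: -36 mm is -0.72, -35 mm is -0.7, -8.5 degrees / 360 = -0.0236.

Emit:
run_rows(motion=[[[-0.72, -0.48, 0, 0, 0, 0], [-0.72, -0.48, 0, 0, 0, 0], [-0.7, -0.46, 0, 0, 0, 0], [0, 0, 0, 0, 0, -0.0236], [0, 0, 0, 0, 0, 0], [0, 0, 0, 0, 0, 0]]])

```text
time_s: 2.3
ee_pos: [626.2, -54.8, 279.5]
ee_rot: [180.0, -0.1, 167.4]
force: [-0.5, -0.6, 0.1]
gripper_width: 0.7
gripper_force: 0.0
```

```bash
python3 -c "
from h import *
to((-47,53,211),180)
m=optics.camera_model('wrist');cv2.imwrite('pics/w1.png',optics.grab_frame('wrist'))
P=cab(C,[(-14,85,203),(-44,85,234),(-44,85,203),(-59,85,203),(-41,150,180),(-41,-150,180)])
print(proj('wrist',P).round())"
```

```text
shift [-3.5 -3.5 68.5] rot [ 0.  -0.1 -0.2] F [-0.5 -0.6  0.1] q [ -6.  22.  75.   0.  83. -84.] t 2.3
[[355. 294.]
 [361. 271.]
 [356. 258.]
 [357. 240.]
 [429. 254.]
 [ 82. 254.]]
```

View pics/w1.png

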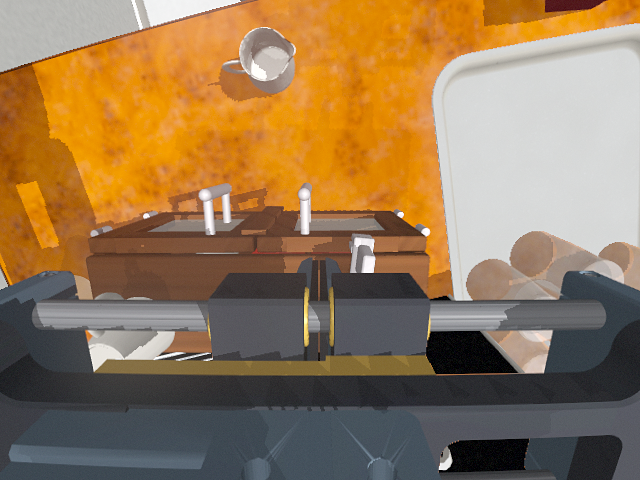

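The wrist view agrees with the fit. The cabinet's front edge is at row 254 (columns 90 to 428), against 82 to 429 predicted, and the tab is at (361,255). I'll descend beside the tab.

Emit:
run_rows(motion=[[[-0.07, -0.07, 0.6, 0, 0, 0], [0, 0, 0.5, 0, 0, 0], [0, 0, 0.26, 0, 0, 0], [0, 0, 0, 0, 0, 0], [0, 0.1, 0, 0, 0, 0], [0, 0, 0, 0, 0, 0]]])

```text
time_s: 2.95
ee_pos: [631.2, -53.6, 213.7]
ee_rot: [180.0, 0.2, 167.6]
force: [0.9, -0.1, 0.3]
gripper_width: 0.5
gripper_force: 0.0
```

```bash
python3 -c "
from h import *
where()"
```

```text
cab -45.7 58.8 213.7 yaw 180.0 F [ 0.9 -0.1  0.3] t 2.95
```

To row units: 4 mm is 0.08, 1.9 mm is 0.038, 6 degrees / 360 = 0.0167.

Emit:
run_rows(motion=[[[0, 0.08, 0, 0, 0, 0], [0, 0.08, 0, 0, 0, 0], [0.038, 0.068, 0, 0, 0, 0.0167], [0.038, 0.068, 0, 0, 0, 0.0167], [0.038, 0.068, 0, 0, 0, 0.0167], [0.038, 0.068, 0, 0, 0, 0.0167]]])

```text
time_s: 3.55
ee_pos: [629.7, -31.4, 212.3]
ee_rot: [-179.9, 0.0, 143.4]
force: [-1.6, -1.8, 0.3]
gripper_width: 0.3
gripper_force: 0.9
```

```bash
python3 -c "
from h import *
where()"
```

```text
cab -51.9 80.1 212.3 yaw 155.7 F [-1.6 -1.8  0.3] t 3.55
```

To row units: 3.4 mm is 0.068, 1.9 mm is 0.038, 6 degrees / 360 = 0.0167.

Emit:
run_rows(motion=[[[0.038, 0.068, 0, 0, 0, 0.0167], [0.038, 0.068, 0, 0, 0, 0.0167], [0.038, 0.068, 0, 0, 0, 0.0167], [0.038, 0.068, 0, 0, 0, 0.0167], [0.038, 0.068, 0, 0, 0, 0.0167], [0.038, 0.068, 0, 0, 0, 0.0167], [0.038, 0.068, 0, 0, 0, 0.0167], [0.038, 0.068, 0, 0, 0, 0.0167]]])

```text
time_s: 4.35
ee_pos: [643.4, -3.7, 212.2]
ee_rot: [-179.9, -0.1, 95.4]
force: [-2.2, 1.5, 1.3]
gripper_width: 0.3
gripper_force: 1.2
```

Emit:
run_rows(motion=[[[0.038, 0.068, 0, 0, 0, 0.0167], [0, 0, 0, 0, 0, 0], [0, 0, 0, 0, 0, 0], [0, -0.2, 0, 0, 0, 0], [0, -0.2, -0.4, 0, 0, 0], [0, 0, -0.8, 0, 0, 0], [0, 0, 0, 0, 0, 0]]])

```text
time_s: 5.05
ee_pos: [629.3, -2.7, 278.1]
ee_rot: [179.3, 0.0, 89.6]
force: [0.8, 0.6, 0.8]
gripper_width: 0.8
gripper_force: 0.0
```

```bash
python3 -c "
from h import *
where();to((-90,42,250),180)
m=optics.camera_model('top');a=optics.grab_frame('top');cv2.imwrite('pics/t2.png',np.hstack([cv2.resize(a[150:290,320:510],None,fx=2,fy=2),cv2.resize(optics.grab_frame('scene')[190:330,330:510],None,fx=2,fy=2)]))"
```

```text
cab -58.5 108.1 278.1 yaw 102.0 F [0.8 0.6 0.8] t 5.05
shift [-58.1 -44.8  27.6] rot [  0.5   0.5 -78. ] F [0.8 0.6 0.8] q [-1. 21. 76. -0. 82. -1.] t 5.05
```

View pics/t2.png

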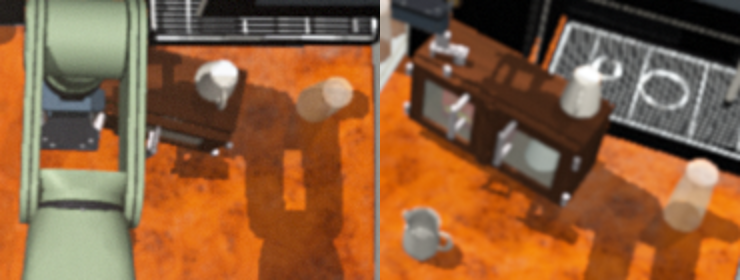

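The scene half shows the catch bar pointing left, so it is turned aside. The leaves are still shut and the cup is untouched. Next is the left handle.

To row units: -29 mm is -0.58, -22 mm is -0.44, -7.8 degrees / 360 = -0.0217.

Emit:
run_rows(motion=[[[-0.58, -0.44, 0, 0, 0, 0], [-0.58, -0.44, 0, 0, 0, 0], [0, 0, 0, 0, 0, -0.0217], [0, 0, 0, 0, 0, -0.0217], [0, 0, 0, 0, 0, -0.0217], [0, 0, 0, 0, 0, -0.0217], [0, 0, 0, 0, 0, -0.0217], [0, 0, 0, 0, 0, -0.0217]]], jaw=56)

```text
time_s: 5.95
ee_pos: [582.1, -60.1, 270.3]
ee_rot: [-179.9, -0.1, 136.7]
force: [-0.5, 0.2, -0.4]
gripper_width: 55.7
gripper_force: 0.0
```

Emit:
run_rows(motion=[[[0, 0, 0, 0, 0, -0.0217], [0, 0, 0, 0, 0, -0.0217], [0, 0, 0, 0, 0, -0.0217], [0, 0, 0, 0, 0, -0.0217], [0, 0, 0, 0, 0, 0], [0, 0, 0, 0, 0, 0]]])

```text
time_s: 6.55
ee_pos: [582.4, -60.0, 271.0]
ee_rot: [-180.0, -0.1, 167.4]
force: [-0.3, 0.1, -0.5]
gripper_width: 55.9
gripper_force: 0.0
```

```bash
python3 -c "
from h import *
to((-90,42,134),180)
cv2.imwrite('pics/w3.png',optics.grab_frame('wrist'))
print(proj('wrist',cab(C,[(-90,42,173),(-90,-42,173),(-90,42,96),(-90,-42,96)])).round())"
```

```text
shift [ -2.2  -0.  137. ] rot [-0.  -0.1 -0.2] F [-0.3  0.1 -0.5] q [ -7.  18.  82.  -0.  80. -84.] t 6.55
[[320. 246.]
 [220. 246.]
 [320. 227.]
 [241. 228.]]
```

View pics/w3.png

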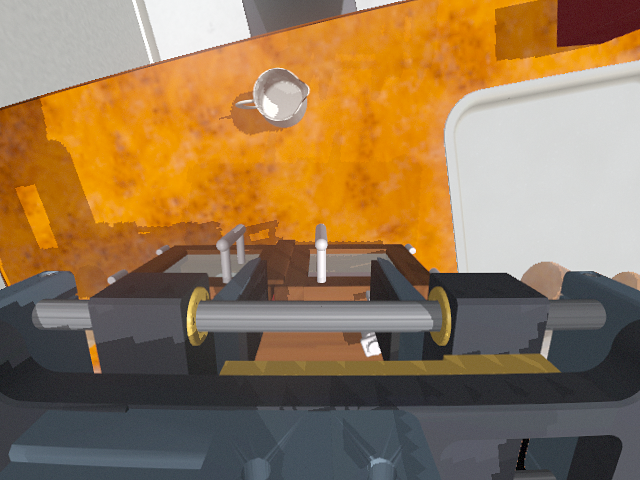

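The left handle's top is at (321,243) against (320,246) predicted, so it is centred between the fingers. I'll descend and grip it.

To row units: 40 mm is 0.8, 30 mm is 0.6.

Emit:
run_rows(motion=[[[-0.04, 0, 0.6, 0, 0, 0], [0, 0, 0.8, 0, 0, 0], [0, 0, 0.8, 0, 0, 0], [0, 0, 0.54, 0, 0, 0], [0, 0, 0, 0, 0, 0], [0, 0, 0, 0, 0, 0]]])

```text
time_s: 7.2
ee_pos: [585.3, -60.4, 135.3]
ee_rot: [180.0, 0.0, 167.6]
force: [0.5, 0.4, 1.1]
gripper_width: 56.1
gripper_force: 0.0
```

Emit:
run_rows(motion=[[[0, 0, 0, 0, 0, 0], [0, 0, 0, 0, 0, 0], [0, 0, 0, 0, 0, 0], [0, 0, 0, 0, 0, 0], [0, 0, 0, 0, 0, 0], [0, 0, 0, 0, 0, 0]]], jaw=0, grip_force=12)

```text
time_s: 7.8
ee_pos: [585.4, -58.8, 135.2]
ee_rot: [179.8, 0.0, 167.5]
force: [2.3, 11.4, 0.3]
gripper_width: 10.6
gripper_force: 5.5
```

```bash
python3 -c "
from h import *
where()"
```

```text
cab -89.3 43.8 135.2 yaw 179.9 F [ 2.3 11.4  0.3] t 7.8
```

To row units: 11 mm is 0.22, 4.2 mm is 0.084, 6 degrees / 360 = 0.0167.

Emit:
run_rows(motion=[[[0.11, 0.038, 0, 0, 0, 0.0083], [0.11, 0.04, 0, 0, 0, 0.0083], [0.22, 0.084, 0, 0, 0, 0.0167], [0.22, 0.084, 0, 0, 0, 0.0167]]])

```text
time_s: 8.2
ee_pos: [558.7, -37.5, 135.2]
ee_rot: [179.9, 0.1, 149.3]
force: [2.7, 1.4, -0.7]
gripper_width: 10.5
gripper_force: 12.0
```

Emit:
run_rows(motion=[[[0.22, 0.084, 0, 0, 0, 0.0167], [0.22, 0.084, 0, 0, 0, 0.0167], [0.22, 0.084, 0, 0, 0, 0.0167], [0.22, 0.084, 0, 0, 0, 0.0167]]])

```text
time_s: 8.6
ee_pos: [534.5, 2.8, 135.1]
ee_rot: [180.0, 0.0, 125.4]
force: [0.5, -1.0, 1.0]
gripper_width: 10.6
gripper_force: 12.0
```

```bash
python3 -c "
from h import *
where()"
```

```text
cab -152.3 93.1 135.1 yaw 137.7 F [ 0.5 -1.   1. ] t 8.6
```

To row units: 11 mm is 0.22, 4.2 mm is 0.084, 6 degrees / 360 = 0.0167.

Emit:
run_rows(motion=[[[0.22, 0.084, 0, 0, 0, 0.0167], [0.22, 0.084, 0, 0, 0, 0.0167], [0.22, 0.084, 0, 0, 0, 0.0167], [0.22, 0.084, 0, 0, 0, 0.0167]]])

```text
time_s: 9.0
ee_pos: [528.7, 49.4, 135.1]
ee_rot: [-179.9, -0.0, 101.4]
force: [-2.1, -0.6, 2.7]
gripper_width: 10.6
gripper_force: 12.0
```

Emit:
run_rows(motion=[[[0.22, 0.084, 0, 0, 0, 0.0167], [0.22, 0.084, 0, 0, 0, 0.0167], [0.22, 0.084, 0, 0, 0, 0.0167], [0.22, 0.084, 0, 0, 0, 0.0167], [0, 0, 0, 0, 0, 0], [0, 0, 0, 0, 0, 0]]])

```text
time_s: 9.6
ee_pos: [542.8, 95.0, 135.1]
ee_rot: [-179.7, -0.1, 77.6]
force: [-4.5, 3.8, 4.1]
gripper_width: 10.9
gripper_force: 12.0
```

Emit:
run_rows(motion=[[[0, 0, 0, 0, 0, 0], [0, 0, 0, 0, 0, 0], [0, 0, 0, 0, 0, 0]]], jaw=56)

```text
time_s: 9.9
ee_pos: [545.0, 93.3, 134.9]
ee_rot: [180.0, 0.0, 77.6]
force: [-1.3, 0.1, 0.1]
gripper_width: 31.8
gripper_force: 0.0
```

```bash
python3 -c "
from h import *
where()"
```

```text
cab -161.4 183.7 134.9 yaw 90.0 F [-1.3  0.1  0.1] t 9.9
```

To row units: -40 mm is -0.8, -15 mm is -0.3.

Emit:
run_rows(motion=[[[0, 0, 0, 0, 0, 0], [0, 0, -0.8, 0, 0, 0], [0, 0, -0.8, 0, 0, 0], [0, 0, -0.8, 0, 0, 0], [0, 0, -0.3, 0, 0, 0], [-0.8, 0, 0, 0, 0, 0], [-0.8, 0.2, 0, 0, 0, 0], [-0.8, 0.3, 0, 0, 0, 0]]])

```text
time_s: 10.7
ee_pos: [542.9, -30.2, 270.4]
ee_rot: [180.0, -0.0, 77.7]
force: [1.3, 0.2, -0.6]
gripper_width: 56.0
gripper_force: 0.0
```

Emit:
run_rows(motion=[[[-0.8, 0.3, 0, 0, 0, 0], [-0.8, 0.3, 0, 0, 0, 0], [-0.52, 0.3, 0, 0, 0, 0], [0, 0, 0, 0, 0, 0.0228], [0, 0, 0, 0, 0, 0.0228], [0, 0, 0, 0, 0, 0.0228], [0, 0, 0, 0, 0, 0.0228], [0, 0, 0, 0, 0, 0.0228]]])

```text
time_s: 11.5
ee_pos: [564.5, -142.6, 269.8]
ee_rot: [-180.0, 0.0, 36.2]
force: [-0.6, -0.7, 0.1]
gripper_width: 56.0
gripper_force: 0.0
```

Emit:
run_rows(motion=[[[0, 0, 0, 0, 0, 0.0228], [0, 0, 0, 0, 0, 0.0228], [0, 0, 0, 0, 0, 0.0228], [0, 0, 0, 0, 0, 0.0228], [0, 0, 0, 0, 0, 0.0228], [0, 0, 0, 0, 0, 0.0222], [0, 0, 0, 0, 0, 0], [0, 0, 0, 0, 0, 0]]])

```text
time_s: 12.3
ee_pos: [564.5, -142.4, 269.9]
ee_rot: [-180.0, 0.0, -12.2]
force: [0.1, -1.0, 0.0]
gripper_width: 56.1
gripper_force: 0.0
```

```bash
python3 -c "
from h import *
to((-90,-42,134),0)
cv2.imwrite('pics/w4.png',optics.grab_frame('wrist'))
print(proj('wrist',cab(C,[(-90,-42,173),(-90,-42,96)])).round())
a=optics.grab_frame('scene')[170:330,300:500];cv2.imwrite('pics/s4.png',cv2.resize(a,None,fx=3,fy=3))"
```

```text
shift [  1.8  -0.3 135.9] rot [-0.   0.   0.1] F [ 0.1 -1.   0. ] q [-15.  17.  83.   0.  80.  87.] t 12.3
[[317. 241.]
 [317. 223.]]
```

View pics/w4.png

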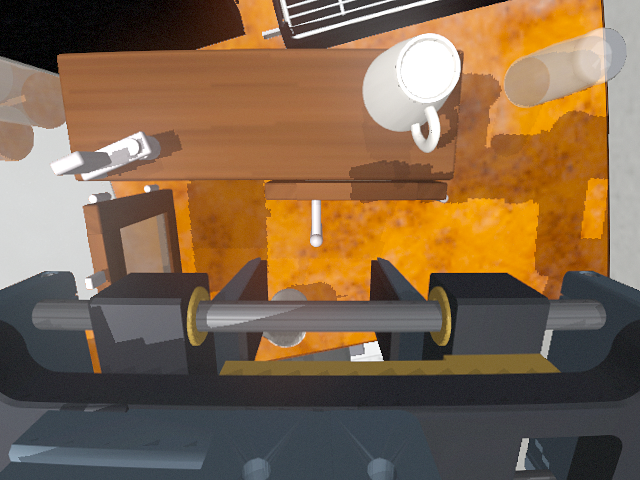

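View pics/s4.png

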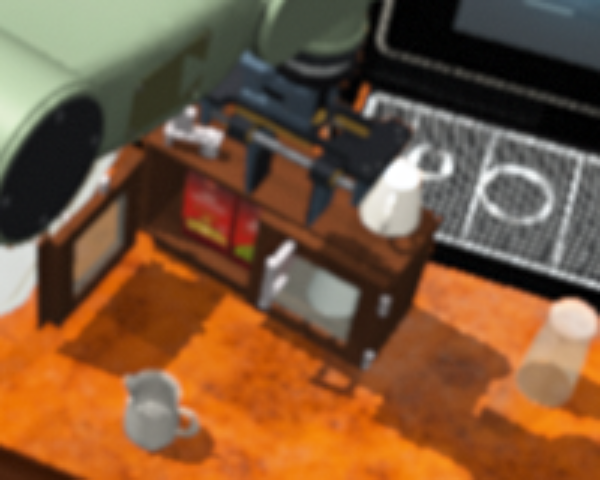

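The left leaf stands square and the right leaf is shut. The right handle's top is at (316,240), matching the (317,241) predicted. I'll grip it and swing the leaf open.

To row units: 40 mm is 0.8, 30 mm is 0.6.

Emit:
run_rows(motion=[[[0.036, 0, 0.6, 0, 0, 0], [0, 0, 0.8, 0, 0, 0], [0, 0, 0.8, 0, 0, 0], [0, 0, 0.52, 0, 0, 0], [0, 0, 0, 0, 0, 0], [0, 0, 0, 0, 0, 0]]])

```text
time_s: 13.0
ee_pos: [566.8, -142.8, 134.5]
ee_rot: [-180.0, -0.0, -12.4]
force: [-0.1, -0.6, 0.4]
gripper_width: 55.8
gripper_force: 0.0
```

Emit:
run_rows(motion=[[[0, 0, 0, 0, 0, 0], [0, 0, 0, 0, 0, 0], [0, 0, 0, 0, 0, 0], [0, 0, 0, 0, 0, 0], [0, 0, 0, 0, 0, 0], [0, 0, 0, 0, 0, 0]]], jaw=0, grip_force=12)

```text
time_s: 13.6
ee_pos: [566.1, -140.8, 134.1]
ee_rot: [-179.8, 0.1, -12.5]
force: [-0.6, 11.8, 3.9]
gripper_width: 11.2
gripper_force: 5.6
```

Emit:
run_rows(motion=[[[-0.11, 0.038, 0, 0, 0, -0.0083], [-0.11, 0.04, 0, 0, 0, -0.0083], [-0.22, 0.084, 0, 0, 0, -0.0167], [-0.22, 0.084, 0, 0, 0, -0.0167]]])

```text
time_s: 14.0
ee_pos: [531.8, -149.9, 134.1]
ee_rot: [-179.8, 0.0, 5.9]
force: [-0.3, 3.0, 1.8]
gripper_width: 10.7
gripper_force: 12.0
```

```bash
python3 -c "
from h import *
where()"
```

```text
cab -122.2 -56.6 134.1 yaw 18.2 F [-0.3  3.   1.8] t 14.0
```

To row units: -11 mm is -0.22, 4.2 mm is 0.084, -6 degrees / 360 = -0.0167.

Emit:
run_rows(motion=[[[-0.22, 0.084, 0, 0, 0, -0.0167], [-0.22, 0.084, 0, 0, 0, -0.0167], [-0.22, 0.084, 0, 0, 0, -0.0167], [-0.22, 0.084, 0, 0, 0, -0.0167], [-0.22, 0.084, 0, 0, 0, -0.0167], [-0.22, 0.084, 0, 0, 0, -0.0167]]])

```text
time_s: 14.6
ee_pos: [479.5, -197.3, 134.1]
ee_rot: [-179.9, -0.0, 41.9]
force: [0.7, 1.2, 1.0]
gripper_width: 10.8
gripper_force: 12.0
```

Emit:
run_rows(motion=[[[-0.22, 0.084, 0, 0, 0, -0.0167], [-0.22, 0.084, 0, 0, 0, -0.0167], [-0.22, 0.084, 0, 0, 0, -0.0167], [-0.22, 0.084, 0, 0, 0, -0.0167], [-0.22, 0.084, 0, 0, 0, -0.0167], [-0.22, 0.084, 0, 0, 0, -0.0167], [0, 0, 0, 0, 0, 0], [0, 0, 0, 0, 0, 0]]])

```text
time_s: 15.4
ee_pos: [465.2, -265.5, 134.1]
ee_rot: [180.0, -0.0, 77.4]
force: [-1.6, -0.3, 1.7]
gripper_width: 10.6
gripper_force: 12.0
```

```bash
python3 -c "
from h import *
where()"
```

```text
cab -162.4 -183.7 134.1 yaw 89.8 F [-1.6 -0.3  1.7] t 15.4
```

Emit:
run_rows(motion=[[[0, 0, 0, 0, 0, 0], [0, 0, 0, 0, 0, 0], [0, 0, 0, 0, 0, 0], [0, 0, 0, 0, 0, 0]]], jaw=56)

```text
time_s: 15.8
ee_pos: [465.2, -265.1, 133.8]
ee_rot: [-180.0, -0.0, 77.6]
force: [0.5, -0.5, 0.2]
gripper_width: 40.0
gripper_force: 0.0
```

Emit:
run_rows(motion=[[[0, 0, -0.8, 0, 0, 0], [0, 0, -0.8, 0, 0, 0], [0, 0, -0.8, 0, 0, 0], [0, 0, -0.6, 0, 0, 0], [0, 0, 0, 0, 0, 0], [0, 0, 0, 0, 0, 0]]])

```text
time_s: 16.4
ee_pos: [465.2, -265.4, 284.1]
ee_rot: [180.0, 0.0, 77.6]
force: [-0.1, 0.0, -0.4]
gripper_width: 55.9
gripper_force: 0.0
```

```bash
python3 -c "
from h import *
where()
a=optics.grab_frame('top')[150:300,310:510];b=optics.grab_frame('scene')[170:330,290:500]
cv2.imwrite('pics/f.png',np.hstack([cv2.resize(a,(400,300)),cv2.resize(b,(394,300))]))"
```

```text
cab -162.5 -183.6 284.1 yaw 90.0 F [-0.1  0.  -0.4] t 16.4
```

View pics/f.png

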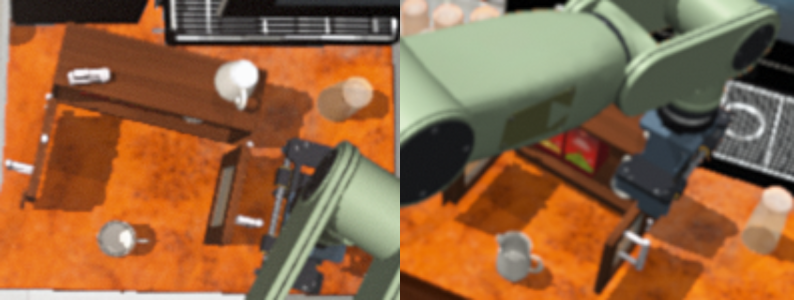

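The top half of the picture shows the left leaf at (40,150) and the right leaf at (228,195), both about square to the cabinet. The catch at (90,75) points left, the cup and jug haven't moved, and the gripper is clear. I'll hand the job in.

```bash
python3 -c "
from workcell import env, optics, workorder, telemetry
print(workorder.job_done())"
```

```text
the job is handed in; nothing more can be done
None
```

The job is handed in, with no verdict returned: the catch is turned aside, and the left leaf and then the right leaf were opened to about 90°. The cup and jug look unmoved in the last picture, and the arm never went near the tea box.

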